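Count to the third gap and push the scrubber home

TASK

Starting at the end of the divider rack where the pump bottle stands, run a fingertip lightly along the sprung rail on top of the rack to count the gaps: touch the rail over the first, second and third gap in turn, without pressing it down to its stop, and do not touch it over the fourth. Only then push the loose scrubber that lies in front of the rack along the shelf into that third gap, lengthways, until its front rests against the rack's back wall; push it only, never lift it or tip it. Leave everything else where it is.

Things in the scene. Friction and masses are not known exactly. Their poses are not given: they have to be found in the camera images.
- rack: translucent divider rack, fixed on the shelf, no floor. Origin at shelf height, middle of the open front; +x into the gaps, +y along the row. Fins 6 mm thick, 45 mm high, at y +132, +66, 0, -66, -132 mm, run from the front (x 0) to the back wall (near face x 60 mm): four gaps 60 mm wide inside. A rail post stands outside each end fin. The outer gaps hold small things; the inner two are empty
- rail (a joint): flat steel rail, 276 mm long (along the rack's y), 26 mm wide, 8 mm thick, on springs over all four gaps; centre line at rack x +45 mm, top 64 mm above the shelf when free. Joint value: m pressed down, 0 free, 0.012 at its stop; it gives about 1 mm for each 0.5 N
- rail_a (a point): point on the middle of the rail's top over the outermost gap on the rack's +y side (gap_a). The rail counts as touched over this gap on the 30 mm of its length centred here (15 mm either way)
- rail_b (a point): as rail_a, over gap_b
- rail_c (a point): as rail_a, over gap_c
- rail_d (a point): as rail_a, over gap_d
- gap_a (a point): middle of the open front of the outermost gap on the rack's +y side (rack y +99 mm), at shelf height. With the pump bottle at the +y end the gaps count a, b, c, d; with the bottle at the -y end they count d, c, b, a
- gap_b (a point): the same for the next gap, rack y +33 mm
- gap_c (a point): the same for the next gap, rack y -33 mm
- gap_d (a point): the same for the outermost gap on the -y side, rack y -99 mm
- scrubber: loose hard silicone block, 70 mm long (its x), 44 mm wide (y), 26 mm high plus a 6 mm raised pad (50 x 26 mm) on top, corners rounded 6 mm, about 0.12 kg; lies flat in front of the rack, origin at the centre of its underside. Either end may go in first. Against the back wall its origin is at rack x +25 mm and its rear end stands 10 mm out of the gap
- pump: closed pump bottle with a push dispenser and a spout, 62 mm diameter, 150 mm tall, standing with its centre about 100 mm beyond one end fin of the rack: the count begins at that end. Origin at the centre of its underside
- jar: lidded ceramic jar, 66 mm diameter, 109 mm tall, standing beyond the other end of the rack; origin at the centre of its underside; leave it alone
- brush: small shoe brush 54 x 40 x 28 mm lying in an outer gap; origin at the centre of its underside; leave it alone
- tin: round tin 48 mm diameter, 25 mm high lying in the other outer gap; origin at the centre of its underside; leave it alone
- dish: ceramic bowl-shaped dish, 110 mm diameter, 30 mm high, to the left; origin at the centre of its underside; leave it alone
- roller: lint roller with a chrome handle, 220 mm long along its x, drum 42 mm diameter, to the right; origin on the shelf below where handle and drum meet; leave it alone
Mind the look-alikes: they are no part of the job. Leave any pink look-alike of the scrubber alone.

How it is judged (in metres and radians):
On the way, in this order (a step that is already met when the one before it is completed fails the run):
1. the fingers touch the rail over the first gap from the pump bottle's end, the scrubber not yet moved (((y of pump in the frame of rack above 0 m and contact force between the fingers and rail_c1 above 0.3 N) or (y of pump in the frame of rack below 0 m and contact force between the fingers and rail_c7 above 0.3 N)) and distance of scrubber from where it was at the start of the episode below 0.012 m), for 0.1 s.
2. then over the second gap, the scrubber not yet moved (((y of pump in the frame of rack above 0 m and contact force between the fingers and rail_c3 above 0.3 N) or (y of pump in the frame of rack below 0 m and contact force between the fingers and rail_c5 above 0.3 N)) and distance of scrubber from where it was at the start of the episode below 0.012 m), for 0.1 s.
3. then over the third gap, the scrubber not yet moved (((y of pump in the frame of rack above 0 m and contact force between the fingers and rail_c5 above 0.3 N) or (y of pump in the frame of rack below 0 m and contact force between the fingers and rail_c3 above 0.3 N)) and distance of scrubber from where it was at the start of the episode below 0.012 m), for 0.1 s.
4. then the scrubber is pushed home into the third gap (((y of pump in the frame of rack above 0 m and y of scrubber in the frame of rack between -0.045 and -0.021 m) or (y of pump in the frame of rack below 0 m and y of scrubber in the frame of rack between 0.021 and 0.045 m)) and x of scrubber in the frame of rack above 0.018 m and height (world z) of scrubber below 0.006 m and angle between the x axis of scrubber and the x axis of rack, either way round below 0.25 rad and angle between scrubber's own z axis and vertical below 0.1 rad), for 0.2 s.
At the end, for the whole second after the job is handed in: the scrubber lies flat and at rest on the shelf in the third gap counted from the pump bottle's end, lengthways within 0.25 rad, its front within 7 mm of the back wall; the rail is up again (within 3 mm); every other thing is within 20 mm of where it was (all of step 4 and linear speed of scrubber below 0.01 m/s and value of joint rail below 0.003 m and distance of each of pump, jar, brush, tin, dish, roller from where it was at the start of the episode below 0.02 m); the robot touches nothing.
It fails at once if the scrubber is lifted (underside over 12 mm up) or tipped over 0.35 rad (height (world z) of scrubber above 0.012 m or angle between scrubber's own z axis and vertical above 0.35 rad).
It fails at once if the rail is pressed down to its stop (over 11.3 mm) (value of joint rail above 0.0113 m).
It fails at once if the rail is touched over the fourth gap ((y of pump in the frame of rack above 0 m and contact force between the fingers and rail_c7 above 0.3 N) or (y of pump in the frame of rack below 0 m and contact force between the fingers and rail_c1 above 0.3 N)).
It fails at once if another thing is moved over 30 mm or tipped (distance of any of pump, jar, brush, tin, dish, roller from where it was at the start of the episode above 0.03 m or angle between any of pump, jar, brush, tin, dish, roller's own z axis and vertical above 0.35 rad).
It also fails if it takes over 64 s, if anything falls off the work surface, if the arm or the gripper's body presses on something with over 40 N, if the wrist force passes 120 N, or if a joint passes its speed limit or range.

ROBOT

A 6-joint arm with a two-finger parallel gripper is mounted at the origin on the work surface. World frame = base frame: x ahead of the robot, y to its left, z up, the work surface at z = 0. Lengths are in mm, angles in rad, forces in N, time in s.
With the tool pointing down it reaches from about 350 to 975 mm from the base axis. Payload 7.1 kg.
Tool frame: the origin (TCP) lies on the mounting face of the last link; the fingertips stand 182 mm ahead of it and the grasp point (between the pads) lies 163 mm ahead of it (ctrl.tip_reach is the distance from the TCP to the fingertips, in mm); z points along the fingers, y is the direction in which the jaws open and shut (so a half turn about z gives the same grasp; the last joint's range is limited). The gripper opens to 88 mm and grips with 3 to 60 N. Pads are 20 mm wide; open, the fingers measure 115 mm over their backs; the gripper's body (75 mm by 178 mm) begins 61 mm behind the grasp point.
Start: joints at [1.325, 0.423, 1.63, -0, 1.089, -0.019], TCP at [140.507, 608.986, 404.675] pointing down, gripper open.
Joint ranges: [-3, 3], [-0.9, 2.11], [0.09, 2.58], [-1.31, 4.45], [0.11, 2.69], [-2.54, 2.54]. Speed limits (rad/s): [2.39, 2.39, 3.01, 3.14, 3.14, 3.14].

INTERFACE

Orientations are given as a rotation vector (axis times angle).
In Python, from workcell import ctrl gives the robot as it stands.
- The arm moves only by the tool jog_arm, never from a script. Its argument "steps" is a list that holds one entry, the list of rows, each a list of 7 numbers: the shift along the tool's x, y, z in m, then the turn, a rotation vector about the tool's x, y, z in degrees, then the gripper's target within -1 to 1 (shut at 1, half-way at 0, fully open at -1). A call has 1 to 20 rows; each row shifts and turns the commanded pose from where the row before left it, along the tool's axes as they then stand; what a row does not reach is not made up. A row lasts 1/12 s, in which the tool goes at most 41.7 mm and 7.16 degrees, less where a joint would pass 70% of its speed; a pose out of reach is approached as far as the arm can. A call is refused whole if a number of a shift passes 0.0417 or a number of a turn 7.16, either way. A call with a gripper value outside its range is refused whole. The fingers move at their own pace and stop on an object; the grip force is fixed at half the most. Time passes only in rows, so rows that do not move let the fingers close. It gives the time, the measured TCP pose, the force and the opening at its end, in the units of the state.
- ctrl.get_obs(): the state, without advancing time (a new reading comes with each control period).
- ctrl.get_image(name): name is "scene" or "side" or "wrist"; returns the picture (480x640x3 uint8, red, green, blue); there is no depth.
- ctrl.camera_info(name): a dict with "fx", "fy", "cx", "cy" (pixels), "dist" ([k1, k2, p1, p2, k3] as OpenCV has them; the pictures are not rectified), "origin" and "attitude" of the camera in the world; the wrist camera has in their place "T_tool_cam" (4x4, takes a point from camera to tool coordinates, whose origin is the TCP and whose axes are the flange's). Camera axes: x right, y down, z forward; pixel columns grow to the right and rows downward; lengths in mm; the calibration is good to about 2 mm. A picture is of the moment at which its call begins: read the wrist's pose just before it. camera_info takes no time and is no camera call.
- ctrl.close_job(): hands the job in, once; it reports no verdict.
Trained networks look in the newest picture that a camera, given by its name, has taken for a name from the list of things; names that differ only in an ending like _2 or _b are one class to them, and where a whole thing is asked for, a point or a joint stands for the part that bears it (a point fixed in the world has none). Each returns a list of dicts, best first, with "p" (0 to 1); they miss things now and then, are a little off and sometimes report something else, mostly with a low value. They report only what shows in the picture. A call takes as long as a camera call. They do not tell look-alikes from the thing itself.
- ctrl.look_for(thing, camera): "bbox" ([left, top, right, bottom] in pixels, round what is visible of it).
- ctrl.trace(thing, camera): "pixels" (480x640 bool, what is visible of it) and "bbox" ([left, top, right, bottom] in pixels, round what is visible of it).
- ctrl.landmark_of(thing, camera): "uv" ([column, row] in pixels: a listed point, or the origin of a listed thing).
The state is a dict: "t": time; "qpos": joint angles; "qvel": joint speeds; "joint_torque": joint torques, N m; "ee_pos": TCP position; "orientation": TCP orientation; "ft_force": force on the tool from outside, world axes, zero at the start; "moment": the same for the moment, N m; "width": finger opening in mm.
Only numpy, scipy, OpenCV 4.12 (cv2) and the standard library are available. Lean on these libraries where they do the work, as an engineer would, in place of code of your own. Each camera call takes 0.05 s, during which the arm holds its last target.

## Working session

There is one attempt and no reset: what is moved stays moved. The work goes in short steps, Python scripts to look and compute and a tool call to move; the robot and the scene stay as the last step left them, time stands still between calls to the robot, and variables do not carry over. Pictures are saved under pics/ and viewed, and the job is handed in when it is done.

Besides the shell and the picture viewer there is one more tool, called as a command line: name --argument value ..., lists and objects as JSON in quotes. jog_arm: Moves the arm, as the interface text tells. Its arguments: {"type":"object","properties":{"steps":{"type":"array"}},"required":["steps"]}

```bash
mkdir -p pics; ls
cat > h.py <<'E'
import numpy as np,cv2
from workcell import ctrl
from scipy.spatial.transform import Rotation as R
def snap(n,f):
    im=ctrl.get_image(n); cv2.imwrite('pics/'+f,im[:,:,::-1]); return im
E
python3 - <<'E'
from h import *
o=ctrl.get_obs();print({k:np.round(v,3).tolist() for k,v in o.items()})
for n in ['scene','side','wrist']:
    snap(n,n+'0.png');print(n,ctrl.camera_info(n))
E
```

```text
pics
{'t': 0.0, 'qpos': [1.325, 0.424, 1.631, -0.0, 1.089, -0.019], 'qvel': [-0.001, 0.001, 0.0, -0.001, 0.0, 0.0], 'joint_torque': [0.001, -54.462, -27.367, 0.064, 0.023, -0.0], 'ee_pos': [140.446, 608.723, 403.909], 'orientation': [-0.355, -3.121, 0.002], 'ft_force': [0.022, -1.31, 0.352], 'moment': [-0.053, 0.03, -0.042], 'width': 88.035}
scene {'fx': 464.31622137409056, 'fy': 464.31622137409056, 'cx': 321.2854429375571, 'cy': 239.2617391630484, 'dist': array([-0.05473313,  0.        ,  0.        ,  0.        ,  0.        ]), 'origin': array([1092.6799474 ,  303.56798584, 1085.15268121]), 'attitude': array([-1.25191348, -2.47507367,  0.7305153 ])}
side {'fx': 509.28498312967986, 'fy': 509.28498312967986, 'cx': 320.92782385443223, 'cy': 236.20788980159514, 'dist': array([-0.11269753,  0.        ,  0.        ,  0.        ,  0.        ]), 'origin': array([183.05382263, 664.51330079, 959.00232862]), 'attitude': array([-0.59550734,  2.72866377, -1.04727214])}
wrist {'fx': 404.91050422965947, 'fy': 404.91050422965947, 'cx': 319.5811326228524, 'cy': 240.72159546469564, 'dist': array([-0.07955886,  0.        ,  0.        ,  0.        ,  0.        ]), 'T_tool_cam': array([[-2.62083477e-04, -9.61975263e-01, -2.73136458e-01,
         7.42505663e+01],
       [ 9.99999951e-01, -2.99193559e-04,  9.42142217e-05,
        -7.26930722e-01],
       [-1.72352420e-04, -2.73136420e-01,  9.61975294e-01,
         1.88813814e+01],
       [ 0.00000000e+00,  0.00000000e+00,  0.00000000e+00,
         1.00000000e+00]])}
```

View pics/scene0.png

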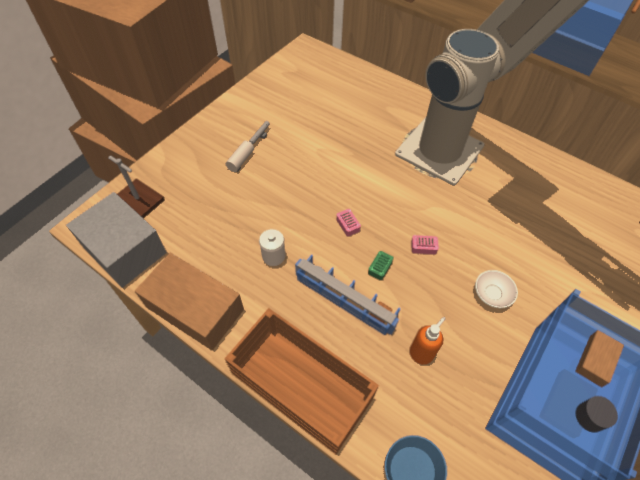

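View pics/side0.png

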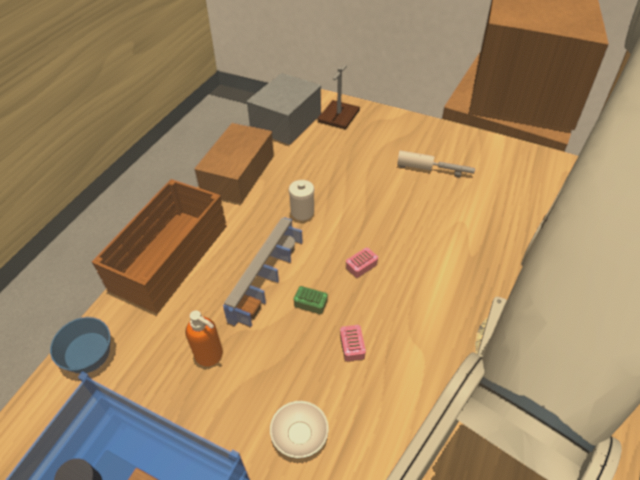

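```bash
cat >> h.py <<'E'
def cam(n):
    c=ctrl.camera_info(n)
    K=np.array([[c['fx'],0,c['cx']],[0,c['fy'],c['cy']],[0,0,1]]);D=np.array(c['dist'])
    if n=='wrist':
        o=ctrl.get_obs();T=np.eye(4);T[:3,:3]=R.from_rotvec(o['orientation']).as_matrix();T[:3,3]=o['ee_pos']
        T=T@c['T_tool_cam'];return K,D,T[:3,:3],T[:3,3]
    return K,D,R.from_rotvec(c['attitude']).as_matrix(),np.array(c['origin'])
def back(n,uv,z,C=None):
    K,D,Rm,t=C or cam(n)
    p=cv2.undistortPoints(np.array(uv,float).reshape(-1,1,2),K,D).reshape(-1,2)
    d=np.c_[p,np.ones(len(p))]@Rm.T
    return t+d*((z-t[2])/d[:,2])[:,None]
def proj(n,P,C=None):
    K,D,Rm,t=C or cam(n)
    P=(np.array(P,float).reshape(-1,3)-t)@Rm
    return cv2.projectPoints(P,np.zeros(3),np.zeros(3),K,D)[0].reshape(-1,2)
E
python3 - <<'E'
from h import *
Z={'rail_a':64,'rail_b':64,'rail_c':64,'rail_d':64}
for n in ['scene','side']:
  for th in ['rack','rail_a','rail_b','rail_c','rail_d','gap_a','gap_b','gap_c','gap_d','scrubber','pump','jar','brush','tin','dish','roller']:
    for r in ctrl.landmark_of(th,n)[:3]:
        print(n,th,round(r['p'],2),np.round(r['uv']),np.round(back(n,r['uv'],Z.get(th,0))[0]))
print(ctrl.get_obs()['t'])
E
```

```text
scene rack 0.98 [352. 287.] [580.  51.   0.]
scene rail_a 0.92 [310. 269.] [632. -50.  64.]
scene rail_a 0.91 [376. 311.] [631. 147.  64.]
scene rail_a 0.89 [335. 284.] [627.  26.  64.]
scene rail_b 0.92 [310. 269.] [632. -50.  64.]
scene rail_b 0.91 [376. 311.] [631. 147.  64.]
scene rail_b 0.89 [335. 284.] [627.  26.  64.]
scene rail_c 0.92 [310. 269.] [632. -50.  64.]
scene rail_c 0.91 [376. 311.] [631. 147.  64.]
scene rail_c 0.89 [335. 284.] [627.  26.  64.]
scene rail_d 0.92 [310. 269.] [632. -50.  64.]
scene rail_d 0.91 [376. 311.] [631. 147.  64.]
scene rail_d 0.89 [335. 284.] [627.  26.  64.]
scene gap_a 0.81 [382. 310.] [589. 148.   0.]
scene gap_a 0.76 [341. 284.] [589.  20.   0.]
scene gap_a 0.63 [320. 269.] [587. -50.   0.]
scene gap_b 0.81 [382. 310.] [589. 148.   0.]
scene gap_b 0.76 [341. 284.] [589.  20.   0.]
scene gap_b 0.63 [320. 269.] [587. -50.   0.]
scene gap_c 0.81 [382. 310.] [589. 148.   0.]
scene gap_c 0.76 [341. 284.] [589.  20.   0.]
scene gap_c 0.63 [320. 269.] [587. -50.   0.]
scene gap_d 0.81 [382. 310.] [589. 148.   0.]
scene gap_d 0.76 [341. 284.] [5
[... 1425 characters left out ...]
 83.   0.]
side gap_c 0.73 [262. 313.] [572. 146.  -0.]
side gap_d 0.94 [298. 253.] [578. -44.   0.]
side gap_d 0.82 [274. 292.] [577.  83.   0.]
side gap_d 0.73 [262. 313.] [572. 146.  -0.]
side scrubber 0.74 [355. 342.] [356. 129.   0.]
side scrubber 0.73 [362. 268.] [417. -65.   0.]
side scrubber 0.69 [280. 283.] [577.  54.   0.]
side pump 0.66 [209. 354.] [625. 284.  -0.]
side jar 0.59 [302. 211.] [ 634. -179.    0.]
side brush 0.63 [300. 432.] [377. 354.   0.]
side brush 0.61 [250. 309.] [604. 147.   0.]
side tin 0.7 [287. 250.] [607. -43.   0.]
side dish 0.78 [296. 432.] [383. 358.   0.]
side roller 0.74 [210. 352.] [625. 279.   0.]
side roller 0.66 [432. 173.] [ 363. -471.    0.]
1.75
```

The pump (orange, ~425,345 in scene) stands at world +y, so the count is a, b, c and d, with gap_c as the third. There are three scrubber-like blocks:
- Pink at (348,222).
- Pink at (425,244).
- Green at (381,265), right in front of the rack. This one fits the description, because pink ones are look-alikes.

I'll go over the rack for a wrist view.

jog_arm --steps '[[[-0.022,-0.023,0,0,0,0,1],[-0.022,-0.023,0,0,0,0,1],[-0.022,-0.023,0,0,0,0,1],[-0.022,-0.023,0,0,0,0,1],[-0.022,-0.023,0,0,0,0,1],[-0.022,-0.023,0,0,0,0,1],[-0.022,-0.023,0,0,0,0,1],[-0.022,-0.023,0,0,0,0,1],[-0.022,-0.023,0,0,0,0,1],[-0.022,-0.023,0,0,0,0,1],[-0.022,-0.023,0,0,0,0,1],[-0.022,-0.023,0,0,0,0,1],[-0.022,-0.023,0,0,0,0,1],[-0.022,-0.023,0,0,0,0,1],[-0.022,-0.023,0,0,0,0,1],[-0.022,-0.023,0,0,0,0,1],[-0.022,-0.023,0,0,0,0,1],[-0.022,-0.023,0,0,0,0,1],[-0.022,-0.023,0,0,0,0,1],[-0.022,-0.023,0,0,0,0,1]]]'

```text
t: 3.42
ee_pos: [466.4, 60.3, 404.9]
orientation: [0.356, 3.121, 0.0]
ft_force: [0.7, 0.5, 0.3]
width: 0.4
```

Run:
```python
from h import *
o=ctrl.get_obs();print({k:np.round(v,3).tolist() for k,v in o.items()})
C=cam('wrist');snap('wrist','w1.png')
for th in ['rack','rail_a','gap_a','scrubber','pump','brush','tin']:
    for r in ctrl.landmark_of(th,'wrist')[:5]:
        print(th,round(r['p'],2),np.round(r['uv']),np.round(back('wrist',r['uv'],64 if 'rail' in th else 0,C)[0]))
print(ctrl.get_obs()['t'])
```

```text
{'t': 3.417, 'qpos': [0.103, 0.194, 1.962, 0.0, 0.985, -1.241], 'qvel': [-0.753, 0.22, -0.286, 0.001, 0.062, -0.748], 'joint_torque': [3.889, -39.798, -23.279, -0.085, 0.094, 0.958], 'ee_pos': [466.382, 60.255, 404.941], 'orientation': [0.356, 3.121, 0.0], 'ft_force': [0.668, 0.478, 0.268], 'moment': [0.015, -0.032, 0.036], 'width': 0.366}
rail_a 0.84 [456. 368.] [631. 151.  64.]
scrubber 0.82 [173. 194.] [423. -76.   0.]
scrubber 0.81 [341. 223.] [488.  76.   0.]
scrubber 0.71 [380.  71.] [359. 140.  -0.]
pump 0.97 [558. 308.] [632. 284.   0.]
brush 0.93 [433. 319.] [612. 150.   0.]
brush 0.31 [557. 311.] [635. 283.   0.]
3.8167
```

View pics/w1.png

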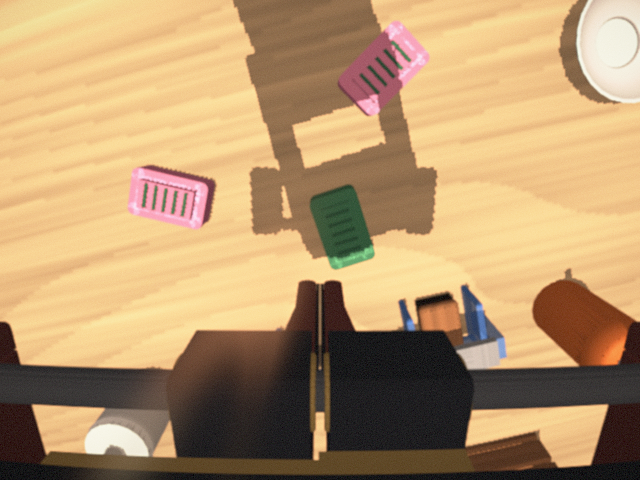

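jog_arm --steps '[[[0.013,-0.003,-0.017,0,0,-2.2,1],[0.013,-0.002,-0.017,0,0,-2.2,1],[0.013,-0.002,-0.017,0,0,-2.2,1],[0.013,-0.001,-0.017,0,0,-2.2,1],[0.013,-0.001,-0.017,0,0,-2.2,1],[0.013,0,-0.017,0,0,-2.0,1],[0,0,0,0,0,0,1],[0,0,0,0,0,0,1],[0,0,0,0,0,0,1]]]'

```text
t: 4.57
ee_pos: [387.0, 63.6, 506.2]
orientation: [-0.001, 3.141, -0.0]
ft_force: [-0.0, 0.4, -0.9]
width: 0.3
```

Run:
```python
from h import *
o=ctrl.get_obs();print({k:np.round(v,3).tolist() for k,v in o.items()})
C=cam('wrist');im=snap('wrist','w2.png')
np.save('C2.npy',np.array(C,dtype=object),allow_pickle=True)
for th in ['rack','rail_a','gap_a','scrubber','pump','brush','tin']:
    for r in ctrl.landmark_of(th,'wrist')[:5]:
        print(th,round(r['p'],2),np.round(r['uv']),np.round(back('wrist',r['uv'],64 if 'rail' in th else 0,C)[0]))
print(ctrl.get_obs()['t'])
```

```text
{'t': 4.567, 'qpos': [0.132, -0.064, 1.988, -0.0, 1.217, -1.439], 'qvel': [-0.007, 0.021, 0.002, -0.001, 0.002, -0.004], 'joint_torque': [0.128, -26.738, -30.049, 0.0, 0.103, -0.005], 'ee_pos': [387.019, 63.551, 506.196], 'orientation': [-0.001, 3.141, -0.0], 'ft_force': [-0.006, 0.409, -0.904], 'moment': [0.012, -0.023, -0.007], 'width': 0.334}
scrubber 0.89 [329. 270.] [490.  74.   0.]
scrubber 0.77 [387. 164.] [356. 143.   0.]
scrubber 0.67 [206. 220.] [424. -78.   0.]
scrubber 0.41 [476. 361.] [625. 281.   0.]
pump 0.71 [479. 366.] [633. 287.   0.]
4.9667
```

View pics/w2.png

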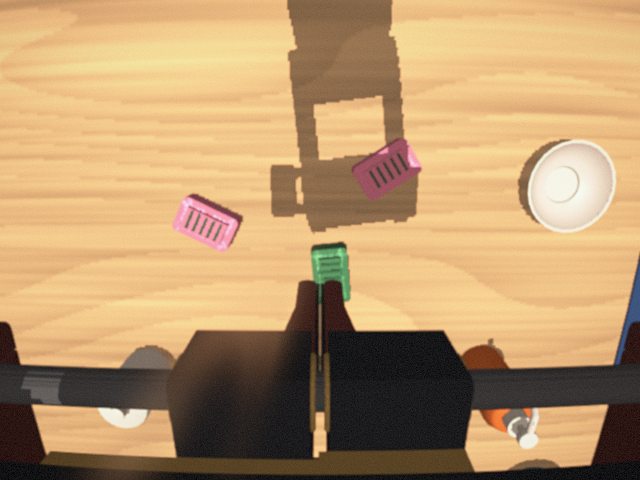

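Run:
```python
from h import *
from scipy.optimize import least_squares
im=snap('scene','s1.png'); im2=snap('side','d1.png')
obs=[]
C={n:cam(n) for n in('scene','side')}
names={}
for n in C:
    for th in ['rack','rail_a','gap_a']:
        for r in ctrl.landmark_of(th,n):
            if r['p']<.4: continue
            obs.append((n,th,np.array(r['uv'])))
ys=[99,33,-33,-99]
def pts(th,p):
    c,s=np.cos(p[2]),np.sin(p[2])
    L={'rack':[(0,0,0)],'rail_a':[(45,y,64) for y in ys],'gap_a':[(0,y,0) for y in ys]}[th]
    return [(p[0]+c*x-s*y,p[1]+s*x+c*y,z) for x,y,z in L]
def f(p):
    r=[]
    for n,th,uv in obs:
        q=proj(n,pts(th,p),C[n])-uv
        r+=list(q[np.argmin((q**2).sum(1))])
    return r
s=least_squares(f,[580,51,0],loss='soft_l1',x_scale=[1,1,.01])
print(s.x,np.round(s.fun,1))
for n,I in (('scene',im),('side',im2)):
    I=I.copy()[:,:,::-1].copy()
    c,sn=np.cos(s.x[2]),np.sin(s.x[2])
    def W(x,y,z):return (s.x[0]+c*x-sn*y,s.x[1]+sn*x+c*y,z)
    segs=[]
    x0,y0={'scene':(250,200),'side':(190,180)}[n]
    I=cv2.resize(I[y0:y0+150,x0:x0+200],None,fx=4,fy=4,interpolation=cv2.INTER_CUBIC)
    cv2.imwrite('pics/%s_raw.png'%n,I)
    def L(a,b,col):
        q=(proj(n,[W(*a),W(*b)],C[n])-[x0,y0]+.5)*4
        cv2.line(I,tuple(int(v) for v in q[0]),tuple(int(v) for v in q[1]),col,1)
    for y in (132,66,0,-66,-132):
        for d in(-3,3): L((0,y+d,0),(0,y+d,45),(0,255,255))
        L((0,y,45),(60,y,45),(0,255,255))
    for x in(32,58): L((x,138,64),(x,-138,64),(0,0,255))
    for y in(-138,138): L((32,y,64),(58,y,64),(0,0,255))
    cv2.imwrite('pics/%s_ov.png'%n,I)
```

```text
[5.82059276e+02 5.17916095e+01 1.70985822e-02] [-1.900e+00  3.000e-01  3.200e+00  1.800e+00  1.800e+00 -3.500e+00
 -1.400e+00  7.000e-01  3.500e+00 -2.200e+00 -8.000e-01 -0.000e+00
 -6.000e-01 -1.600e+00 -4.800e+00 -1.000e-01  4.000e-01 -2.800e+00
 -1.535e+02  1.114e+02 -3.000e+00  2.000e-01 -1.400e+00 -6.000e-01
  2.200e+00  8.000e-01  4.000e-01 -3.200e+00 -1.600e+00  1.000e-01
  5.000e-01  2.000e+00  5.000e-01  0.000e+00  1.000e-01 -2.100e+00]
```

View pics/scene_ov.png

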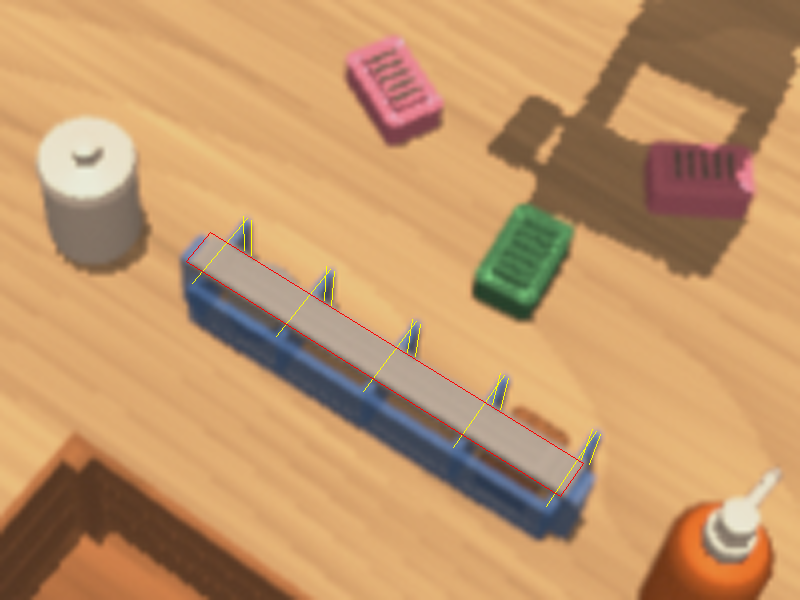

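View pics/side_ov.png

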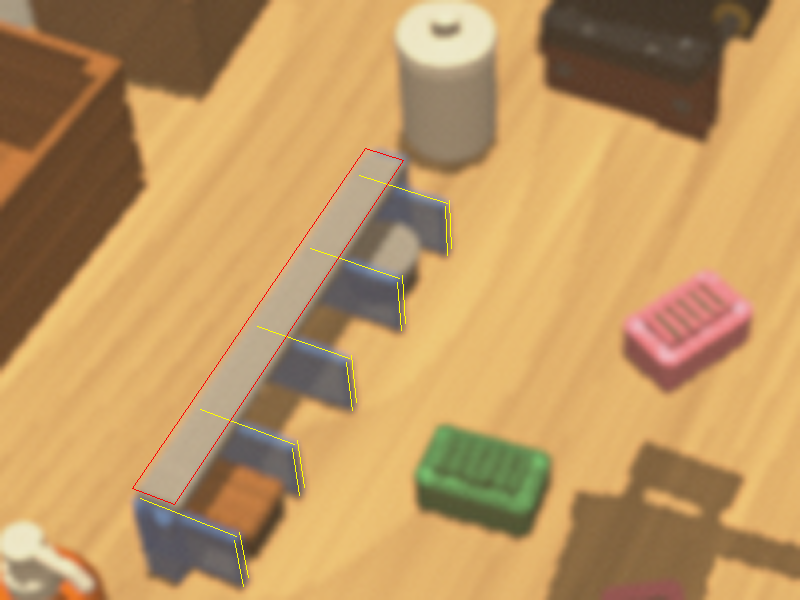

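```bash
cat > scr.py <<'E'
from h import *
from scipy.optimize import minimize
def gmask(im):
    h=cv2.cvtColor(im,cv2.COLOR_RGB2HSV)
    m=cv2.inRange(h,(50,100,30),(90,255,255))
    k,l,st,_=cv2.connectedComponentsWithStats(m)
    return (l==1+np.argmax(st[1:,4])).astype(np.float32)
def box(p):
    P=[]
    for hx,hy,zs in((35,22,(0,26)),(25,13,(32,))):
        for a in ((hx-6,hy),(hx,hy-6),(hx-1.8,hy-1.8)) if hy==22 else ((hx,hy),):
            for sx in(-1,1):
                for sy in(-1,1):
                    for z in zs:
                        x,y=sx*a[0],sy*a[1];c,s=np.cos(p[2]),np.sin(p[2])
                        P.append((p[0]+c*x-s*y,p[1]+s*x+c*y,z))
    return P
def model(n,p,C):
    S=8
    q=cv2.convexHull(((proj(n,box(p),C)+.5)*S).astype(np.float32)).astype(np.int32)
    u0,v0=(q.reshape(-1,2).min(0)//S-3);u1,v1=(q.reshape(-1,2).max(0)//S+4)
    w=np.zeros(((v1-v0)*S,(u1-u0)*S),np.uint8);cv2.fillPoly(w,[q-np.array([u0,v0])*S],255)
    w=cv2.resize(w,(int(u1-u0),int(v1-v0)),interpolation=cv2.INTER_AREA)/255.
    m=np.zeros((480,640),np.float32)
    a,b,c,d=max(v0,0),min(v1,480),max(u0,0),min(u1,640)
    m[a:b,c:d]=w[a-v0:b-v0,c-u0:d-u0];return m
def fit(views,p0):
    def cost(v):
        p=[v[0],v[1],v[2]/30]
        return sum(((model(n,p,C)-m)**2).sum()/m.sum() for n,m,C in views)
    b=None
    for dy in(-.2,0,.2):
        r=minimize(cost,[p0[0],p0[1],(p0[2]+dy)*30],method='Nelder-Mead',options=dict(initial_simplex=np.array([p0[0],p0[1],(p0[2]+dy)*30])+np.array([[0,0,0],[8,0,0],[0,8,0],[0,0,4]]),maxiter=150))
        if b is None or r.fun<b.fun:b=r
    return b.x[0],b.x[1],b.x[2]/30,b.fun
E
python3 - <<'E'
from scr import *
ims={n:cv2.imread('pics/'+f)[:,:,::-1].copy() for n,f in(('scene','s1.png'),('side','d1.png'))}
V=[(n,gmask(i),cam(n)) for n,i in ims.items()]
for sub in (V[:1],V[1:],V): print(np.round(fit(sub,(490,75,0)),3))
E
```

```text
[4.76924e+02 7.30150e+01 3.00000e-01 1.61000e+00]
[4.8691e+02 6.3609e+01 4.3800e-01 8.0390e+00]
[4.75075e+02 7.05130e+01 4.15000e-01 9.84200e+00]
```

Run:
```python
from scr import *
for f in('s1.png','d1.png'):
    i=cv2.imread('pics/'+f)[:,:,::-1].copy();h=cv2.cvtColor(i,cv2.COLOR_RGB2HSV);m=gmask(i)
    ys,xs=np.nonzero(m);print(m.sum(),xs.min(),xs.max(),ys.min(),ys.max())
    u,v=(381,264) if f[0]=='s' else (311,299); print(h[v-6:v+7:4,u-6:u+7:4].reshape(-1,3).tolist())
```

```text
170.0 371 391 252 271
[[53, 93, 135], [62, 100, 107], [62, 100, 123], [63, 103, 102], [62, 100, 135], [62, 100, 123], [62, 99, 113], [61, 99, 131], [62, 98, 120], [62, 102, 123], [62, 99, 111], [62, 99, 131], [61, 98, 149], [62, 97, 97], [62, 100, 151], [30, 87, 85]]
75.0 308 325 293 306
[[48, 104, 132], [49, 105, 136], [49, 105, 134], [49, 105, 136], [46, 101, 119], [46, 103, 126], [47, 101, 124], [47, 100, 127], [51, 106, 151], [45, 105, 119], [45, 102, 117], [46, 105, 122], [35, 92, 91], [42, 102, 110], [48, 104, 133], [51, 107, 148]]
```

```bash
sed -i "s/m=cv2.inRange.*/m=cv2.inRange(h,(38,50,25),(90,255,255))/" scr.py
python3 - <<'E'
from scr import *
ims={n:cv2.imread('pics/'+f)[:,:,::-1].copy() for n,f in(('scene','s1.png'),('side','d1.png'))}
V=[(n,gmask(i),cam(n)) for n,i in ims.items()]
for sub in (V[:1],V[1:],V): print(np.round(fit(sub,(490,75,0)),3),[v[1].sum() for v in sub])
E
```

```text
[4.85169e+02 7.58010e+01 1.54000e-01 8.40000e-02] [np.float32(425.0)]
[4.89346e+02 6.85740e+01 2.69000e-01 4.17000e-01] [np.float32(489.0)]
[4.84812e+02 7.57130e+01 1.23000e-01 5.30000e-01] [np.float32(425.0), np.float32(489.0)]
```

jog_arm --steps '[[[-0.0264,0.0097,0.0229,0,0,0,1],[-0.0264,0.0097,0.0229,0,0,0,1],[-0.0264,0.0097,0.0229,0,0,0,1],[-0.0264,0.0097,0.0229,0,0,0,1],[-0.0264,0.0097,0.0229,0,0,0,1],[-0.0264,0.0097,0.0229,0,0,0,1],[-0.0264,0.0097,0.0229,0,0,0,1],[-0.0264,0.0097,0.0229,0,0,0,1],[-0.0264,0.0097,0.0229,0,0,0,1],[0,0,0,0,0,7,1],[0,0,0,0,0,7,1],[0,0,0,0,0,7,1],[0,0,0,0,0,7,1],[0,0,0,0,0,7,1],[0,0,0,0,0,7,1],[0,0,0,0,0,7,1],[0,0,0,0,0,7,1],[0,0,0,0,0,7,1],[0,0,0,0,0,7,1],[0,0,0,0,0,7,1]]]'

```text
t: 7.03
ee_pos: [624.8, 150.5, 300.4]
orientation: [-1.963, -2.453, 0.0]
ft_force: [-0.3, 0.0, 0.4]
width: 0.7
```

jog_arm --steps '[[[0,0,0,0,0,6,1],[0,0,0,0,0,6,1],[0,0,0,0,0,0,1],[0,0,0,0,0,0,1]]]'

```text
t: 7.37
ee_pos: [624.8, 150.4, 300.4]
orientation: [-2.198, -2.244, 0.0]
ft_force: [-0.3, -0.1, -0.2]
width: 0.2
```

Run:
```python
from h import *
o=ctrl.get_obs();print({k:np.round(v,3).tolist() for k,v in o.items()})
print(R.from_rotvec(o['orientation']).as_matrix().round(3))
snap('wrist','w3.png')
for n in('scene','side'):
    I=snap(n,'x.png');x0,y0={'scene':(300,200),'side':(190,180)}[n]
    I=I[y0:y0+150,x0:x0+200].copy()
    cv2.imwrite('pics/%s3.png'%n,cv2.resize(I,None,fx=4,fy=4,interpolation=cv2.INTER_CUBIC)[:,:,::-1])
```

```text
{'t': 7.367, 'qpos': [0.218, 0.574, 1.653, -0.0, 0.915, 0.197], 'qvel': [0.001, -0.0, 0.002, -0.001, -0.0, -0.017], 'joint_torque': [-0.004, -59.232, -23.485, 0.062, -0.004, 0.371], 'ee_pos': [624.751, 150.443, 300.446], 'orientation': [-2.198, -2.244, 0.0], 'ft_force': [-0.304, -0.135, -0.229], 'moment': [-0.056, 0.109, 0.029], 'width': 0.179}
[[-0.021  1.    -0.   ]
 [ 1.     0.021 -0.   ]
 [-0.    -0.    -1.   ]]
```

View pics/w3.png

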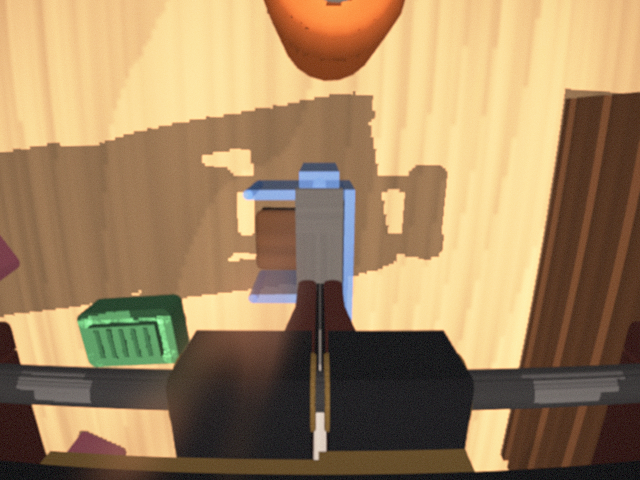

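View pics/scene3.png

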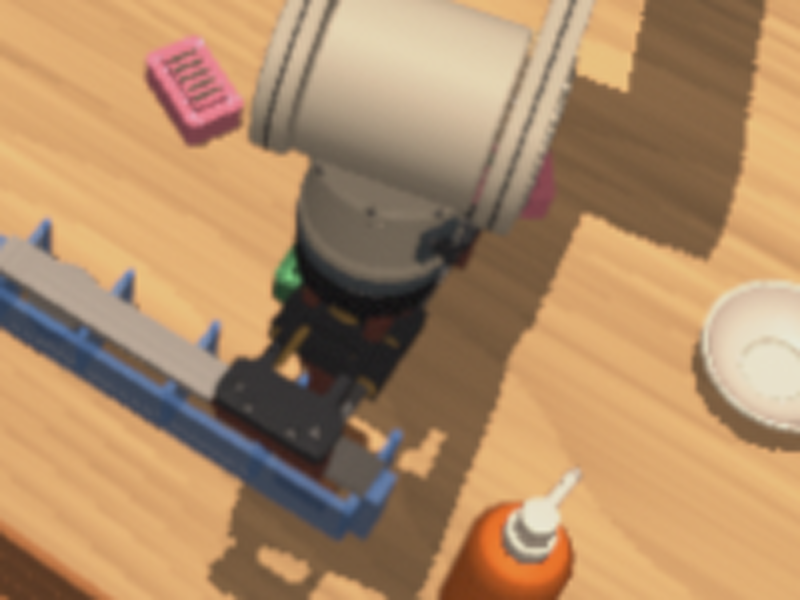

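View pics/side3.png

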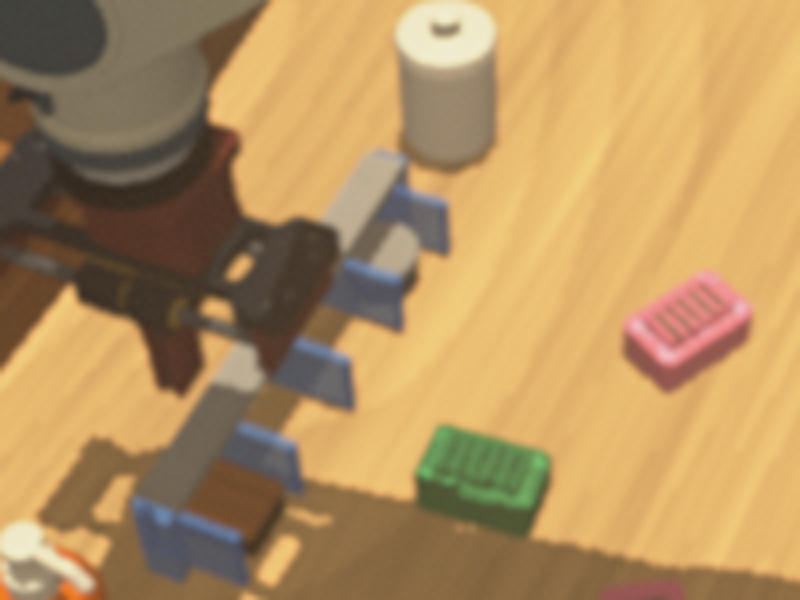

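Run:
```python
from scr import *
im=cv2.imread('pics/w3.png')[:,:,::-1].copy();C=cam('wrist')
print('rail end corners',back('wrist',[[301,188],[343,188],[297,270],[344,270]],64,C).round(1))
print('fin front tops',back('wrist',[[246,194],[250,297]],45,C).round(1))
m=gmask(im);print(m.sum());print(np.round(fit([('wrist',m,C)],(487,75,.13)),3))
I=im.copy()
I[cv2.dilate(m,np.ones((3,3)))-m>0]=[255,0,0]
I[np.abs(cv2.dilate(model('wrist',fit([('wrist',m,C)],(487,75,.13))[:3],C),np.ones((3,3)))-model('wrist',fit([('wrist',m,C)],(487,75,.13))[:3],C))>.5]=[255,255,0]
cv2.imwrite('pics/w3f.png',cv2.resize(I[270:400,50:230],None,fx=4,fy=4)[:,:,::-1])
```

```text
rail end corners [[614.2 192.   64. ]
 [636.8 192.4  64. ]
 [612.2 145.   64. ]
 [639.  145.5  64. ]]
fin front tops [[580.9 185.1  45. ]
 [581.4 119.3  45. ]]
6524.0
[4.86805e+02 7.54850e+01 1.14000e-01 3.90000e-02]
```

View pics/w3f.png

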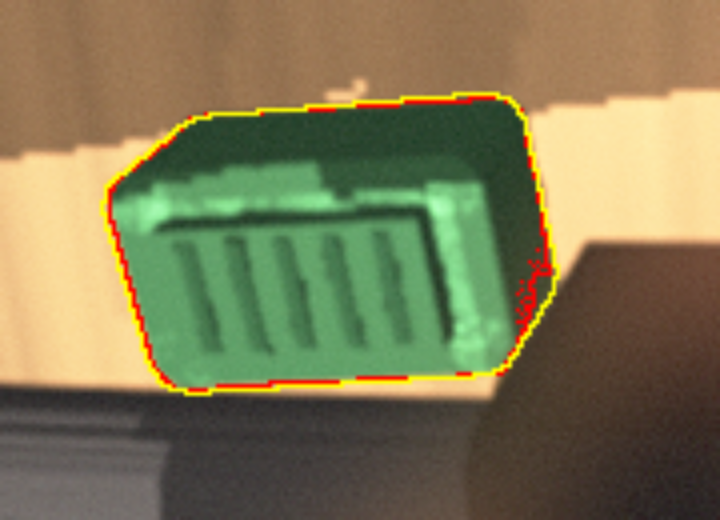

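jog_arm --steps '[[[0,0,0.0125,0,0,0,1],[0,0,0.0125,0,0,0,1],[0,0,0.0125,0,0,0,1],[0,0,0.0125,0,0,0,1],[0,0,0.002,0,0,0,1],[0,0,0.002,0,0,0,1],[0,0,0.002,0,0,0,1],[0,0,0.001,0,0,0,1],[0,0,0,0,0,0,1],[0,0,0,0,0,0,1]]]'

```text
t: 8.35
ee_pos: [624.8, 150.5, 244.1]
orientation: [2.202, 2.241, 0.001]
ft_force: [-1.5, 0.1, 1.4]
width: 0.4
```

Run:
```python
from h import *
o=ctrl.get_obs();print({k:np.round(v,3).tolist() for k,v in o.items() if k in('ee_pos','ft_force','moment')})
```

```text
{'ee_pos': [624.794, 150.49, 244.082], 'ft_force': [-1.474, 0.089, 1.409], 'moment': [-0.114, 0.3, 0.023]}
```

jog_arm --steps '[[[0,0,0.001,0,0,0,1],[0,0,0.001,0,0,0,1],[0,0,0,0,0,0,1],[0,0,0,0,0,0,1],[0,0,0,0,0,0,1]]]'

```text
t: 8.77
ee_pos: [624.9, 150.5, 241.8]
orientation: [2.202, 2.241, 0.001]
ft_force: [0.1, -0.4, 1.9]
width: 0.2
```

Run:
```python
from h import *
for i in range(3):
    o=ctrl.get_obs();print({k:np.round(v,3).tolist() for k,v in o.items() if k in('t','ee_pos','ft_force','moment')})
    I=snap('side','x.png')
x0,y0=190,180
cv2.imwrite('pics/side4.png',cv2.resize(I[y0:y0+150,x0:x0+200],None,fx=4,fy=4,interpolation=cv2.INTER_CUBIC)[:,:,::-1])
```

```text
{'t': 8.767, 'ee_pos': [624.904, 150.492, 241.823], 'ft_force': [0.058, -0.417, 1.876], 'moment': [-0.093, 0.08, 0.048]}
{'t': 8.817, 'ee_pos': [624.9, 150.494, 241.802], 'ft_force': [-1.069, -0.005, 2.01], 'moment': [-0.088, 0.103, -0.019]}
{'t': 8.867, 'ee_pos': [624.875, 150.523, 241.777], 'ft_force': [-1.072, 0.385, 2.656], 'moment': [-0.018, 0.066, 0.015]}
```

View pics/side4.png

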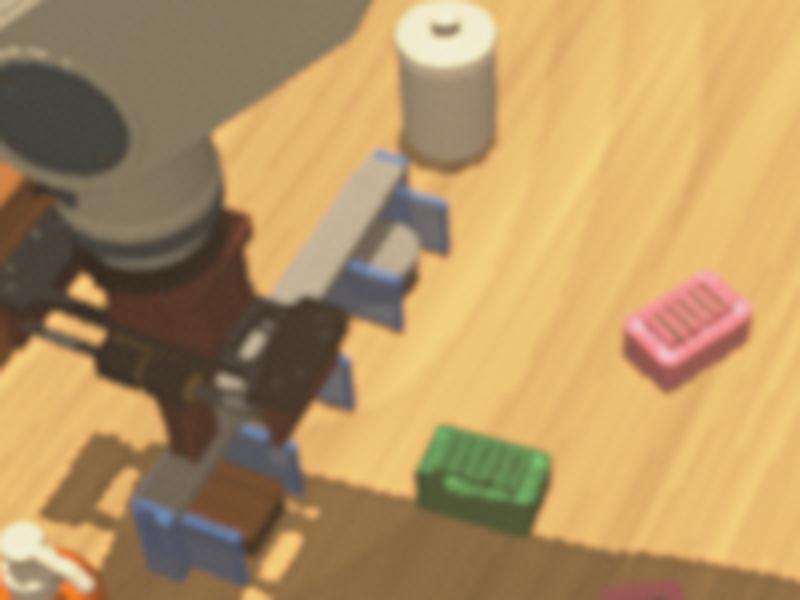

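jog_arm --steps '[[[-0.008,0,0,0,0,0,1],[-0.008,0,0,0,0,0,1],[-0.008,0,0,0,0,0,1],[-0.008,0,0,0,0,0,1],[-0.008,0,0,0,0,0,1],[-0.008,0,0,0,0,0,1],[-0.008,0,0,0,0,0,1],[-0.008,0,0,0,0,0,1],[-0.001,0,0,0,0,0,1],[0,0,0,0,0,0,1],[0,0,0,0,0,0,1],[0,0,0,0,0,0,1]]]'

```text
t: 9.92
ee_pos: [625.8, 85.3, 241.5]
orientation: [2.201, 2.241, -0.001]
ft_force: [-0.1, -2.4, 3.2]
width: 0.4
```

Run:
```python
from h import *
for i in range(2):
    o=ctrl.get_obs();print({k:np.round(v,3).tolist() for k,v in o.items() if k in('t','ee_pos','ft_force','moment')})
    I=snap('side','x.png')
```

```text
{'t': 9.917, 'ee_pos': [625.836, 85.277, 241.527], 'ft_force': [-0.135, -2.404, 3.223], 'moment': [-0.515, 0.026, -0.052]}
{'t': 9.967, 'ee_pos': [625.84, 85.398, 241.546], 'ft_force': [0.001, -1.652, 2.537], 'moment': [-0.479, 0.048, 0.006]}
```

jog_arm --steps '[[[-0.008,0,0,0,0,0,1],[-0.008,0,0,0,0,0,1],[-0.008,0,0,0,0,0,1],[-0.008,0,0,0,0,0,1],[-0.008,0,0,0,0,0,1],[-0.008,0,0,0,0,0,1],[-0.008,0,0,0,0,0,1],[-0.008,0,0,0,0,0,1],[-0.001,0,0,0,0,0,1],[0,0,0,0,0,0,1],[0,0,0,0,0,0,1],[0,0,0,0,0,0,1]]]'

```text
t: 11.02
ee_pos: [627.0, 20.3, 241.6]
orientation: [2.201, 2.241, -0.001]
ft_force: [0.4, -2.5, 3.0]
width: 0.3
```

Run:
```python
from h import *
for i in range(2):
    o=ctrl.get_obs();print({k:np.round(v,3).tolist() for k,v in o.items() if k in('t','ee_pos','ft_force','moment')})
    I=snap('side','x.png')
x0,y0=190,150
cv2.imwrite('pics/side5.png',cv2.resize(I[y0:y0+150,x0:x0+200],None,fx=4,fy=4,interpolation=cv2.INTER_CUBIC)[:,:,::-1])
```

```text
{'t': 11.017, 'ee_pos': [627.004, 20.261, 241.58], 'ft_force': [0.411, -2.519, 3.0], 'moment': [-0.474, 0.036, 0.041]}
{'t': 11.067, 'ee_pos': [627.006, 20.428, 241.576], 'ft_force': [-0.339, -2.905, 2.359], 'moment': [-0.489, 0.075, -0.02]}
```

View pics/side5.png

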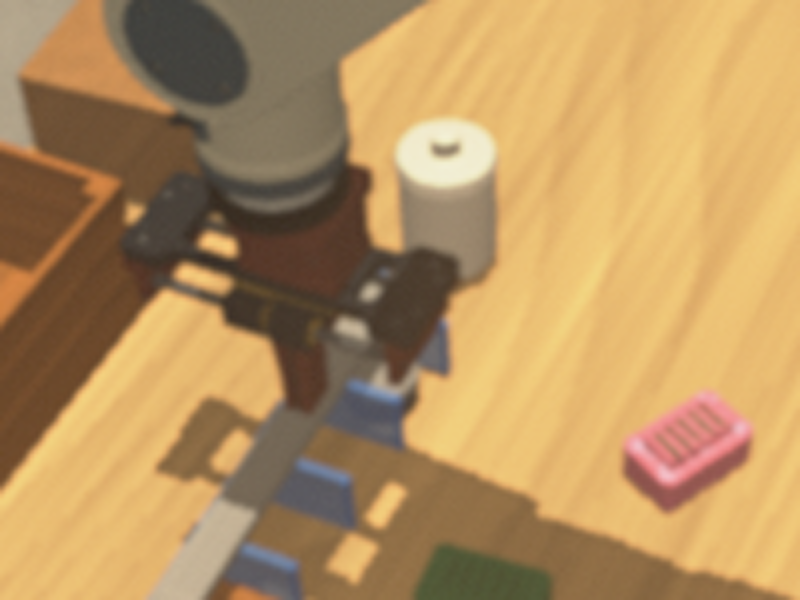

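The slide left the rail pressed about 4 mm (2–3 N) over a, b and c, and I stopped at c. Now I'll lift and go to the scrubber's +y side to push it sideways in front of gap c.

jog_arm --steps '[[[0,0,-0.005,0,0,0,1],[0,0,-0.015,0,0,0,1],[0,0,-0.02,0,0,0,1],[0,0,-0.02,0,0,0,1],[0.0214,-0.0276,0,0,0,0,0.43],[0.0214,-0.0276,0,0,0,0,0.43],[0.0214,-0.0276,0,0,0,0,0.43],[0.0214,-0.0276,0,0,0,0,0.43],[0.0214,-0.0276,0,0,0,0,0.43],[0,0,0.02,0,0,0,0.43],[0,0,0.02,0,0,0,0.43],[0,0,0.02,0,0,0,0.43],[0,0,0,0,0,0,0.43],[0,0,0,0,0,0,0.43]]]'

```text
t: 12.28
ee_pos: [486.6, 125.3, 241.1]
orientation: [-2.2, -2.24, 0.003]
ft_force: [0.0, 0.0, 1.8]
width: 24.9
```

Run:
```python
from scr import *
o=ctrl.get_obs();print({k:np.round(v,3).tolist() for k,v in o.items() if k in('t','ee_pos','ft_force','width')})
C=cam('wrist');im=snap('wrist','w6.png')
p=proj('wrist',[(487,75.5,0)],C);print(p)
V=[(n,gmask(snap(n,n+'6.png')),cam(n)) for n in('scene','side')]
for v in V: print(v[1].sum(),np.round(fit([v],(487,75,.1)),3))
```

```text
{'t': 12.283, 'ee_pos': [486.606, 125.253, 241.077], 'ft_force': [0.0, 0.015, 1.845], 'width': 24.885}
[[319.37563188 335.59543726]]
198.0 [4.8773e+02 7.1779e+01 3.4000e-01 1.2640e+00]
179.0 [4.77091e+02 7.75900e+01 4.17000e-01 2.86300e+00]
```

View pics/w6.png

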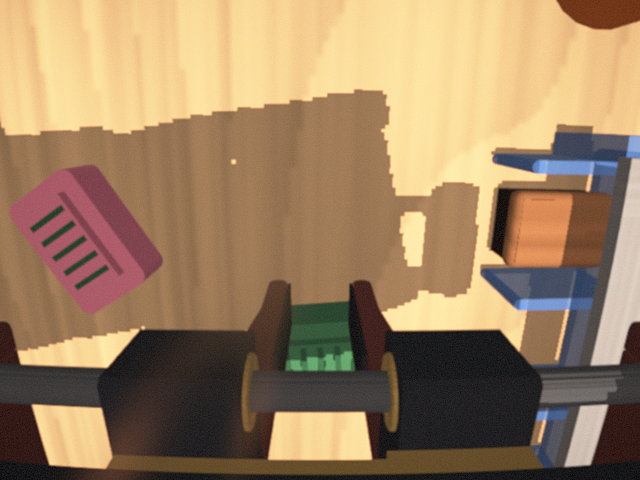

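View pics/side6.png

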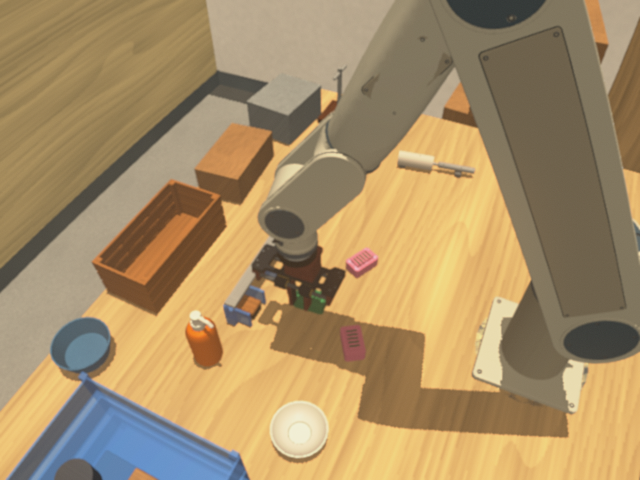

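jog_arm --steps '[[[0,0,0.018,0,0,0,0.43],[0,0,0.018,0,0,0,0.43],[0,0,0.018,0,0,0,0.43],[0,0,0,0,0,0,0.43],[-0.007,0,0,0,0,0,0.43],[-0.006,0,0,0,0,0,0.43],[-0.006,0,0,0,0,0,0.43],[-0.006,0,0,0,0,0,0.43],[-0.006,0,0,0,0,0,0.43],[-0.006,0,0,0,0,0,0.43],[-0.006,0,0,0,0,0,0.43],[-0.006,0,0,0,0,0,0.43],[-0.006,0,0,0,0,0,0.43],[-0.006,0,0,0,0,0,0.43],[-0.006,0,0,0,0,0,0.43],[-0.003,0,0,0,0,0,0.43],[0,0,0,0,0,0,0.43],[0,0,0,0,0,0,0.43]]]'

```text
t: 13.93
ee_pos: [488.2, 54.8, 187.4]
orientation: [-2.202, -2.24, 0.001]
ft_force: [-0.5, -0.1, -0.3]
width: 24.7
```

Run:
```python
from scr import *
o=ctrl.get_obs();print({k:np.round(v,3).tolist() for k,v in o.items() if k in('t','ee_pos','ft_force','width')})
im=snap('wrist','w7.png')
```

```text
{'t': 13.933, 'ee_pos': [488.235, 54.764, 187.436], 'ft_force': [-0.461, -0.086, -0.255], 'width': 24.689}
```

View pics/w7.png

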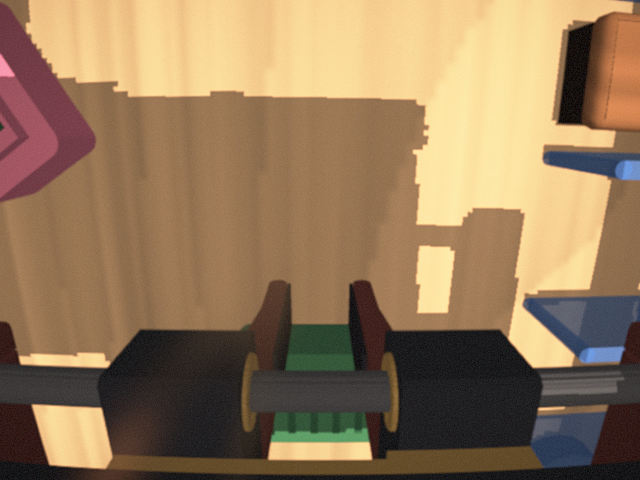

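Run:
```python
from scr import *
print(back('wrist',[[292,326],[348,325],[320,325]],0),back('wrist',[[320,352],[320,441]],26),back('wrist',[[320,441]],32))
print(back('wrist',[[530,300],[600,357]],45))
from cv2 import inRange
im=cv2.imread('pics/w7.png')[:,:,::-1].copy()
```

```text
[[475.94574786  39.83320805   0.        ]
 [501.80070343  40.78897602   0.        ]
 [488.87353321  40.58487781   0.        ]] [[488.8180293   42.17557006  26.        ]
 [489.59744461  -2.35503998  26.        ]] [[489.49453525   3.16407207  32.        ]]
[[559.56462861  74.06567443  45.        ]
 [590.85630809  51.40792436  45.        ]]
```

jog_arm --steps '[[[0.01,0,0,0,0,0,0.43],[0.01,0,-0.01,0,0,0,0.43],[0,0,-0.03,0,0,0,0.43],[0,0,-0.03,0,0,0,0.43],[0,0,-0.03,0,0,0,0.43],[0,0,0,0,0,-7,0.8],[0,0,0,0,0,-7,0.8],[0,0,0,0,0,-7,0.8],[0,0,0,0,0,-7,0.8],[0,0,0,0,0,-7,0.8],[0,0,0,0,0,-7,0.8],[0,0,0,0,0,-7,0.8],[0,0,0,0,0,-7,0.8],[0,0,0,0,0,-7,0.8],[0,0,0,0,0,-7,0.8],[0,0,0,0,0,-7,0.8],[0,0,0,0,0,-7,0.8],[0,0,0,0,0,-5.4,0.8]]]'

```text
t: 15.48
ee_pos: [487.8, 76.3, 288.3]
orientation: [-0.023, 3.141, 0.0]
ft_force: [-1.1, -0.4, -0.2]
width: 9.1
```

jog_arm --steps '[[[0.0255,-0.0185,0,0,0,0,0.8],[0.0255,-0.0185,0,0,0,0,0.8],[0.0255,-0.0185,0,0,0,0,0.8],[0,0,0,0,0,0,0.8],[0,0,0,0,0,0,0.8]]]'

```text
t: 15.9
ee_pos: [410.9, 19.3, 288.2]
orientation: [0.01, -3.142, -0.0]
ft_force: [0.3, -0.2, -1.1]
width: 9.0
```

Run:
```python
from scr import *
o=ctrl.get_obs();print({k:np.round(v,3).tolist() for k,v in o.items() if k in('t','ee_pos','ft_force','width','orientation','qpos')})
C=cam('wrist');im=snap('wrist','w8.png');m=gmask(im)
print(m.sum(),np.round(fit([('wrist',m,C)],(488,19,.0)),3))
print(R.from_rotvec(o['orientation']).as_matrix().round(3))
for n in('scene','side'):
    m=gmask(snap(n,n+'8.png'));print(n,m.sum(),np.round(fit([(n,m,cam(n))],(488,19,0)),3))
```

```text
{'t': 15.9, 'qpos': [0.018, 0.319, 2.166, 0.0, 0.657, -1.559], 'ee_pos': [410.934, 19.307, 288.179], 'orientation': [0.01, -3.142, -0.0], 'ft_force': [0.253, -0.172, -1.081], 'width': 9.027}
1849.0 [4.88597e+02 1.18070e+01 9.70000e-02 2.54600e+00]
[[-1.    -0.007 -0.   ]
 [-0.007  1.     0.   ]
 [ 0.     0.    -1.   ]]
scene 426.0 [4.83376e+02 1.93380e+01 4.40000e-02 7.70000e-02]
side 448.0 [4.87923e+02 1.32530e+01 3.65000e-01 4.43000e-01]
```

View pics/w8.png

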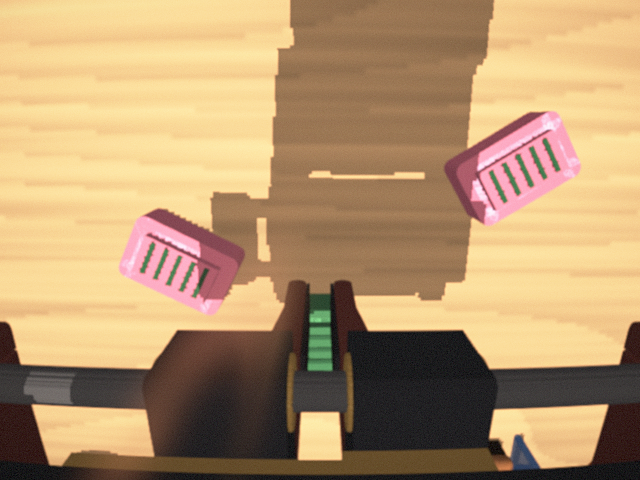

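View pics/scene8.png

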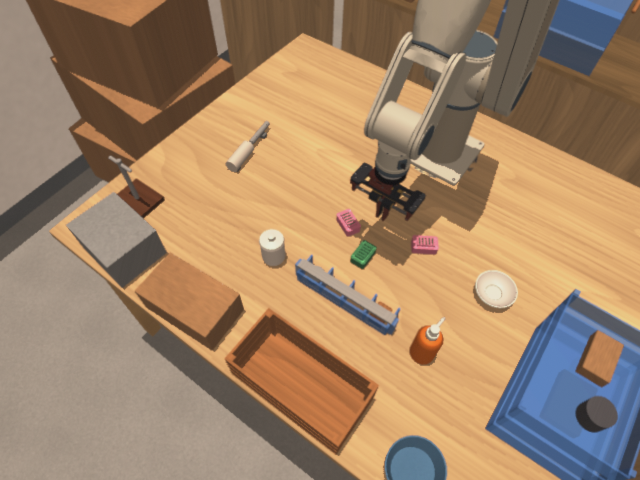

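jog_arm --steps '[[[0,0,0.025,0,0,0,0.8],[0,0,0.025,0,0,0,0.8],[0,0,0.025,0,0,0,0.8],[0,0,0.026,0,0,0,0.8],[0,0,0,0,0,0,0.8],[-0.01,0,0,0,0,0,0.8],[-0.01,0,0,0,0,0,0.8],[-0.006,0,0,0,0,0,0.8],[-0.006,0,0,0,0,0,0.8],[-0.006,0,0,0,0,0,0.8],[-0.006,0,0,0,0,0,0.8],[-0.006,0,0,0,0,0,0.8],[-0.006,0,0,0,0,0,0.8],[-0.006,0,0,0,0,0,0.8],[-0.006,0,0,0,0,0,0.8],[-0.006,0,0,0,0,0,0.8],[0,0,0,0,0,0,0.8],[0,0,0,0,0,0,0.8]]]'

```text
t: 17.55
ee_pos: [486.4, 19.5, 186.6]
orientation: [-0.011, 3.141, 0.0]
ft_force: [-0.6, 0.5, 0.3]
width: 9.1
```

```bash
cat > look.py <<'E'
import sys
from scr import *
k=sys.argv[1];g=(float(sys.argv[2]),19.5,0)
o=ctrl.get_obs();print({a:np.round(v,3).tolist() for a,v in o.items() if a in('t','ee_pos','ft_force','width')})
I=snap('scene','scene%s.png'%k);m=gmask(I)
print(m.sum(),np.round(fit([('scene',m,cam('scene'))],g),3))
cv2.imwrite('pics/sc%s.png'%k,cv2.resize(I[190:340,270:470],None,fx=4,fy=4,interpolation=cv2.INTER_CUBIC)[:,:,::-1])
I=snap('side','side%s.png'%k)
cv2.imwrite('pics/sd%s.png'%k,cv2.resize(I[180:330,190:390],None,fx=4,fy=4,interpolation=cv2.INTER_CUBIC)[:,:,::-1])
E
python3 look.py 9 532
```

```text
{'t': 17.55, 'ee_pos': [486.449, 19.521, 186.562], 'ft_force': [-0.628, 0.498, 0.294], 'width': 9.06}
442.0 [5.3159e+02 1.9058e+01 6.4000e-02 8.1000e-02]
```

View pics/sc9.png

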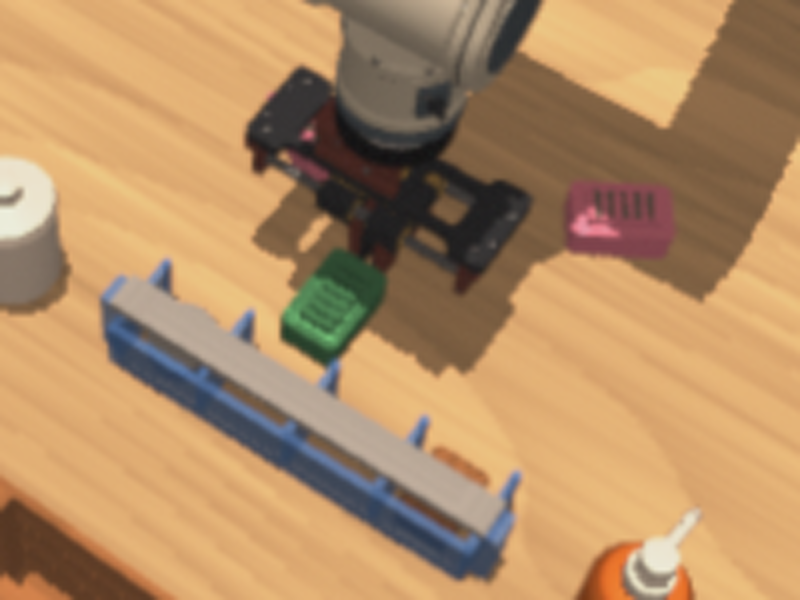

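View pics/sd9.png

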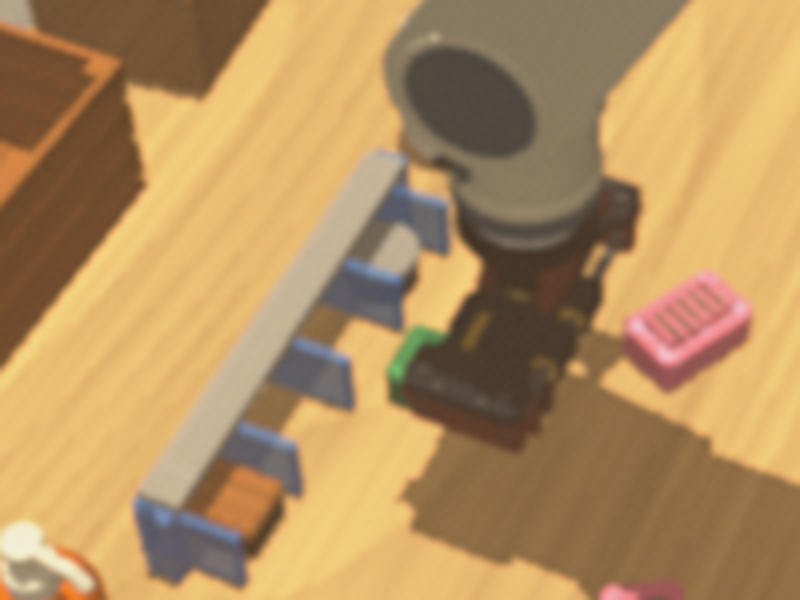

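jog_arm --steps '[[[-0.006,0,0,0,0,0,0.8],[-0.006,0,0,0,0,0,0.8],[-0.006,0,0,0,0,0,0.8],[-0.006,0,0,0,0,0,0.8],[-0.006,0,0,0,0,0,0.8],[-0.006,0,0,0,0,0,0.8],[-0.006,0,0,0,0,0,0.8],[-0.006,0,0,0,0,0,0.8],[-0.006,0,0,0,0,0,0.8],[-0.006,0,0,0,0,0,0.8],[0,0,0,0,0,0,0.8],[0,0,0,0,0,0,0.8]]]'

```text
t: 18.65
ee_pos: [546.4, 19.9, 186.6]
orientation: [-0.011, 3.141, 0.0]
ft_force: [0.6, -0.6, 0.2]
width: 8.8
```

```bash
python3 look.py 10 593
```

```text
{'t': 18.65, 'ee_pos': [546.405, 19.947, 186.591], 'ft_force': [0.629, -0.611, 0.171], 'width': 8.781}
206.0 [5.69388e+02 1.69780e+01 5.12000e-01 1.30700e+00]
```

View pics/sc10.png

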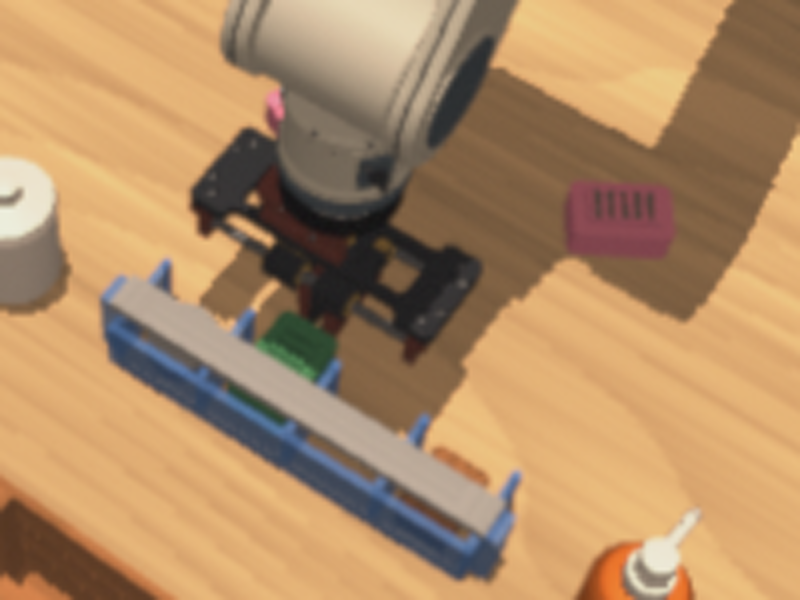

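View pics/sd10.png

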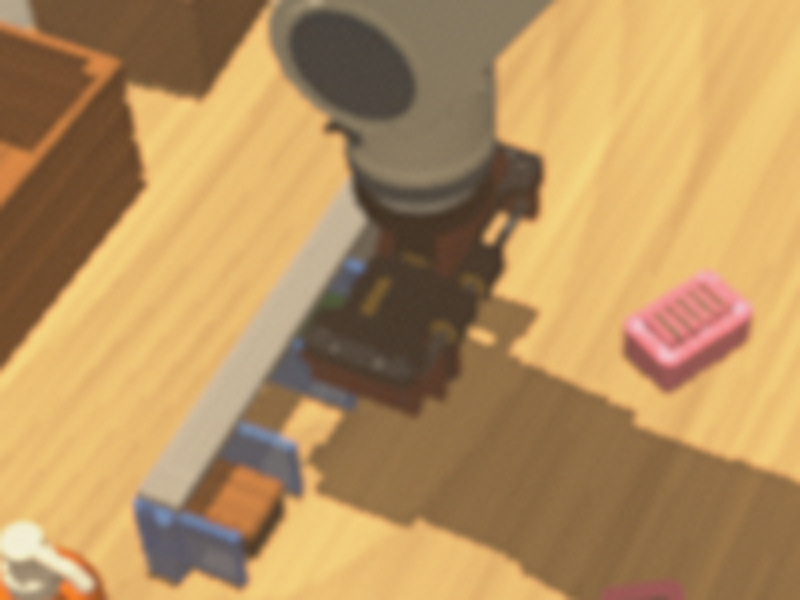

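jog_arm --steps '[[[-0.003,0,0,0,0,0,0.8],[-0.003,0,0,0,0,0,0.8],[-0.002,0,0,0,0,0,0.8],[-0.002,0,0,0,0,0,0.8],[-0.001,0,0,0,0,0,0.8],[0,0,0,0,0,0,0.8]]]'

```text
t: 19.25
ee_pos: [557.2, 20.0, 186.6]
orientation: [-0.011, 3.141, -0.0]
ft_force: [-0.6, -0.0, 0.1]
width: 8.7
```

jog_arm --steps '[[[-0.001,0,0,0,0,0,0.8],[-0.001,0,0,0,0,0,0.8],[0,0,0,0,0,0,0.8]]]'

```text
t: 19.5
ee_pos: [559.0, 20.0, 186.6]
orientation: [-0.011, 3.141, -0.0]
ft_force: [-0.9, 0.0, 0.2]
width: 8.4
```

jog_arm --steps '[[[-0.001,0,0,0,0,0,0.8],[-0.001,0,0,0,0,0,0.8],[0,0,0,0,0,0,0.8]]]'

```text
t: 19.75
ee_pos: [560.7, 20.1, 186.5]
orientation: [0.011, -3.141, 0.0]
ft_force: [-3.2, -0.2, 1.7]
width: 8.8
```

jog_arm --steps '[[[-0.001,0,0,0,0,0,0.8],[0,0,0,0,0,0,0.8]]]'

```text
t: 19.92
ee_pos: [561.0, 20.0, 186.4]
orientation: [0.011, -3.139, 0.0]
ft_force: [-5.5, -0.4, 4.8]
width: 9.0
```

The force rise at 560.5 mm matches the predicted wall contact. I'll back off and check.

jog_arm --steps '[[[0.003,0,0,0,0,0,0.8],[0.01,0,0,0,0,0,0.8],[0.02,0,0,0,0,0,0.8],[0.03,0,0,0,0,0,0.8],[0.03,0,-0.02,0,0,0,0.8],[0.02,0,-0.03,0,0,0,0.8],[0.01,0,-0.04,0,0,0,0.8],[0.01,0,-0.04,0,0,0,0.8],[0.01,0,-0.04,0,0,0,0.8],[0,0,-0.03,0,0,0,0.8],[0,0,0,0,0,0,0.8],[0,0,0,0,0,0,0.8],[0,0,0,0,0,0,0.8]]]'

```text
t: 21.0
ee_pos: [418.4, 19.1, 386.1]
orientation: [-0.011, 3.141, 0.0]
ft_force: [0.7, -0.5, -0.2]
width: 8.6
```

```bash
python3 look.py 11 606
python3 - <<'E'
from h import *
C=cam('wrist');snap('wrist','w11.png')
import pickle
for n in('scene','side'):
  rk=np.array([581.3,52.4]);t=.012
  I=cv2.imread('pics/%s11.png'%n);x0,y0={'scene':(290,230),'side':(220,200)}[n]
  I=cv2.resize(I[y0:y0+75,x0:x0+100],None,fx=8,fy=8,interpolation=cv2.INTER_CUBIC)
  # expected scrubber outline in place
  W=lambda x,y,z:(rk[0]+np.cos(t)*x-np.sin(t)*y,rk[1]+np.sin(t)*x+np.cos(t)*y,z)
  for z in(0,26):
    q=(proj(n,[W(-10,-11,z),W(-10,-55,z),W(60,-55,z),W(60,-11,z)])-[x0,y0]+.5)*8
    cv2.polylines(I,[q.astype(np.int32)],True,(0,255,255) if z else (0,0,255),1)
  cv2.imwrite('pics/ov11_%s.png'%n,I)
for th in ['pump','jar','brush','tin','dish','roller']:
    for r in ctrl.landmark_of(th,'scene')[:1]: print(th,round(r['p'],2),np.round(r['uv']),np.round(back('scene',r['uv'],0)[0]))
E
```

```text
{'t': 21.0, 'ee_pos': [418.36, 19.057, 386.09], 'ft_force': [0.709, -0.549, -0.155], 'width': 8.561}
127.0 [5.68737e+02 9.17400e+00 5.64000e-01 2.59800e+00]
pump 0.84 [423. 352.] [624. 288.   0.]
jar 0.73 [275. 258.] [ 632. -168.    0.]
brush 0.62 [381. 320.] [614. 160.   0.]
dish 0.84 [490. 295.] [384. 355.   0.]
roller 0.83 [251. 145.] [ 349. -501.    0.]
```

View pics/ov11_scene.png

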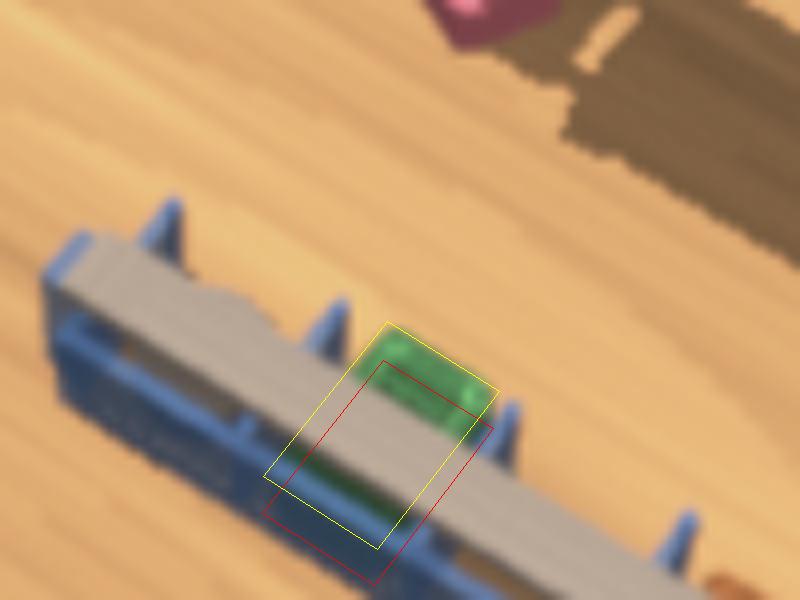

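View pics/ov11_side.png

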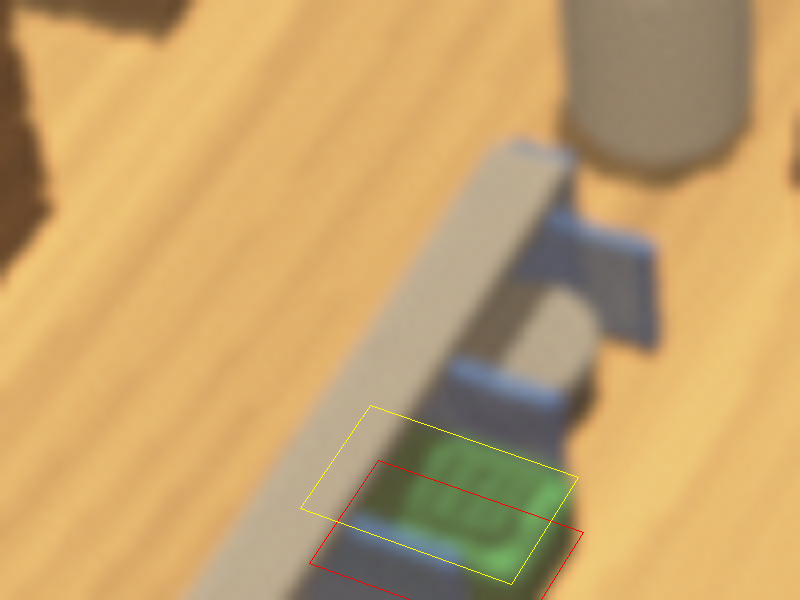

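View pics/w11.png

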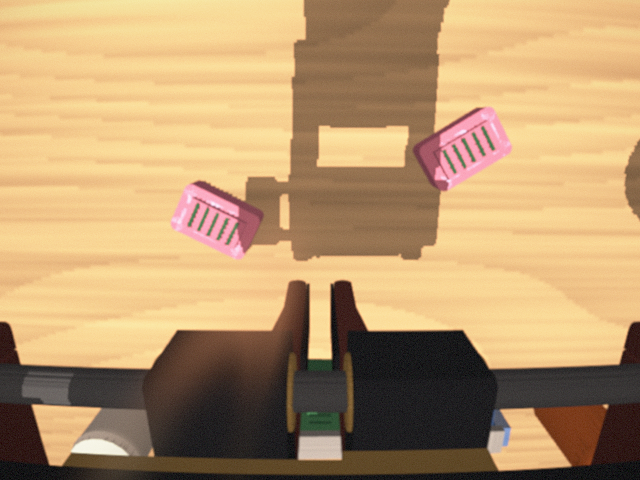

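The overlay of the home pose on the scrubber matches in both views. It is centred in gap c with its rear about 10 mm out, the rail is up, and the arm is clear.

```bash
python3 -c "
from workcell import ctrl
print(ctrl.close_job())"
```

```text
the job is handed in; nothing more can be done
None
```

I've handed the job in after about 21 s of the 64 s allowed; no verdict came back. The green scrubber is in gap_c, the third gap from the pump bottle's end.

- **Counting:** The pump stands at the rack's +y end, so the count ran a, b, c. I slid the closed fingertips along the rail with about 4 mm of press (2–3 N), stopped at each of the three gaps and lifted off at c. I never went over d.
- **Pushing:** I pushed the scrubber sideways to line it up with gap_c. I then pushed it straight in until the force rose at 560.5 mm, where I had expected the back wall. The pink look-alikes were left alone.

**Last checks:**
- The outline of the home position, drawn over the scene and side pictures, matches the scrubber to within 1–2 mm. It shows the scrubber lengthways, centred and with its rear about 10 mm out.
- The rail looked up again and the arm was well clear.
- The pump, jar, brush and dish read within about 10 mm of where they were at the start. The roller read about 24 mm off. The arm never went near it, so I take that as scatter in a poor landmark reading, but I did not measure it again.
- The tin was not detected in the last check. It looked unmoved in the pictures.
- The automatic scrubber fit failed at the end because the rail hides part of the block. I relied on the overlay and the contact force instead.

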